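Fit the adjustable wrench to a gas cap and tighten the cap

ROBOT

A 7-joint arm with a two-finger parallel gripper is mounted at the origin on the work surface. World frame = base frame: x ahead of the robot, y to its left, z up, the work surface at z = 0. Lengths are in m, angles in degrees, forces in N, time in s.
With the tool pointing down it reaches from about 0.425 to 0.8 m from the base axis. Payload 8.3 kg.
Tool frame: the origin (TCP) lies at the very end of the fingers, on their centre line; the grasp point (between the pads) lies 19 mm behind it; x points along the fingers, y is the direction in which the jaws open and shut, and the axes are right-handed (so a half turn about x gives the same grasp; the last joint's range is limited). The gripper opens to 85 mm and grips with 20 to 120 N. Pads are 22 mm wide; open, the fingers measure 114 mm over their backs; the gripper's body (76 mm by 85 mm) begins 54 mm behind the grasp point. The pads swing forward as they close: fully open they stand 13 mm farther back than shut.
Start: joints at [-68.463, 21.967, 0.94, 78.501, -0.361, 79.538, -2.664], TCP at [0.265, 0.566, 0.231] pointing down, gripper open.
Joint ranges: [-169.22, 169.22], [-14.56, 117.87], [-87.37, 89.26], [10.42, 133.3], [-82.24, 262.24], [0.94, 117.77], [-172.7, 172.7]. Speed limits (degrees/s): [136.94, 136.94, 172.46, 172.46, 180, 180, 180].

INTERFACE

Orientations are given as a 3x3 rotation matrix whose columns are the frame's x, y, z axes.
In Python, from station import robot, optics, ticket gives the robot as it stands. Calls block until the motion is done:
- robot.movep(position, orientation): joint-space move of the TCP to a pose.
- robot.move_straight(position, speed=0.15, frame=None, force_limit=None): straight line of the TCP; frame=None keeps the orientation; speed is the mean speed in m/s. With force_limit (N) it stops when the force on the tool has changed by that much, and returns True; else False.
- robot.movej(angles): joint-space move.
- robot.grip(opening, grip_force=None): finger opening in m; grip_force is the grip in N (None keeps the last); returns when the fingers have stopped.
- robot.hold(seconds).
- robot.solve_ik(position, orientation): joint angles nearest the present ones, or None.
- robot.state(): the state.
- optics.camera(name): name is "side" or "top" or "wrist"; returns the picture (400x640x3 uint8, blue, green, red); there is no depth.
- optics.camera_params(name): a dict with "intrinsics" (3x3 intrinsics, pixels), "R" (3x3) and "t" (3): a world point X has camera coordinates R X + t. Camera axes: x right, y down, z forward; pixel columns grow to the right and rows downward; lengths in m; the calibration is good to about 2 mm. A picture is of the moment at which its call begins: read the wrist's pose just before it. camera_params takes no time and is no camera call; for the wrist camera it gives the pose at the moment of the call.
A pose or a line that the arm cannot do raises robot.IKError and nothing moves.
- ticket.finish_job(): hands the job in, once; it reports no verdict.
The state is a dict: "time_s": time; "q": joint angles; "joint_velocities": joint speeds; "joint_torque": joint torques, N m; "tool_pos": TCP position; "ee_rot": TCP orientation; "wrist_force": force on the tool from outside, world axes, zero at the start; "ft_torque": the same for the moment, N m; "gripper_width": finger opening in m.
Only numpy, scipy, OpenCV 4.12 (cv2) and the standard library are available. Lean on these libraries where they do the work, as an engineer would, in place of code of your own. Each camera call takes 0.05 s, during which the arm holds its last target. There are 200 camera calls.

TASK

The brass cap on the spare gas outlet in the bamboo riser is loose. Gently roll the worm of the adjustable wrench that lies slack round it until the jaws just fit the flats of the cap, then swing the wrench handle clockwise (seen from above) until the cap comes hard up against its seat, without forcing the wrench so that its jaws spring open. Touch the cap only with the wrench, leave the wrench lying fitted on the cap, disturb nothing else on the riser, and take the hand away.

Things in the scene. Friction and masses are not known exactly. Their poses are not given: they have to be found in the camera images.
- cap_nut: The hexagonal brass cap, 36 mm across flats, 41.6 mm across corners, standing upright out of the riser's flat top. Its origin is on its vertical axis at the level of the riser's top board (on which the wrench lies); the hexagon fills from 2 to 19 mm above that. Its x axis points to a corner, its y axis to a flat.
- outlet_cap (a joint): Turn of the cap in rad, growing clockwise from above (tightening). Starts at 0.02 to 0.08 and ends at a hard seat at 0.75. Until then the push needed at wrench_grip is 1 to 4 N (the wrench's rubbing on the board and short sticking included); on the seat the handle stops and the push climbs steeply. 5 to 8 N there is enough; above about 11 N the jaws are forced open and the wrench slips round.
- worm: The knurled worm (thumb-wheel) of the wrench: a steel roller 18 mm across and 22 mm long in a window of the wrench head. Origin at the roller's centre, 12 mm above the riser's top board and 58 mm from the wrench's origin towards the handle; its axle (y axis) is level and square to the handle. It stands 5 mm proud of the head. Pressing it with more than 20 N is too much.
- worm_top (a point): Top of the worm, 21 mm above the riser's board. Stroking it towards the cap closes the jaw, 3 mm per full turn (19 mm of stroke per mm). It is hard and does not give: touch down at 5 mm/s or less. Rolling takes 2 to 3 N of drag: press with 4 to 8 N (friction about 1). Once the jaws fit it rolls no further and the fingertip skids with a higher drag. Axes as the wrench.
- jaw (a joint): Opening of the wrench, told as the closing travel of its movable jaw in m: the jaws stand 40.5 mm minus this value apart, so they fit the 36 mm cap at 0.0045. It starts between 0.0006 and 0.0022 and moves only with the worm (or if the handle is forced). Fitted from 0.0036 on; below 0.0030 the jaws are slack again.
- wrench: Loose steel adjustable wrench, 250 mm long, about 0.6 kg, flat on the riser, mouth round the cap. Origin at its underside in the middle of the fitted mouth (on the cap's axis when fitted); x runs along the handle away from the cap, z up. Fixed jaw at -y, movable jaw at +y. Head 72 mm wide, 16 mm thick; handle from 90 to 250 mm along x, 24 mm wide, 18 mm thick.
- wrench_grip (a point): The place to hold or push the wrench handle: centre of the handle's section, 190 mm from the wrench's origin along its x axis, 9 mm above the riser's top board. Same axes as the wrench.
- canister: Red ceramic canister, 86 mm across, 123 mm tall, on the riser; a bystander. Origin at the centre of its underside.
- jar_tall: Cork-topped glass jar, 64 mm across, 123 mm tall, on the riser; a bystander. Origin at the centre of its underside.
- jar_short: Cork-topped glass jar, 68 mm across, 93 mm tall, on the riser; a bystander. Origin at the centre of its underside.
- silicone_lid: Orange silicone lid, a disc 84 mm across with a small knob, 20 mm tall, on the riser; a bystander. Origin at the centre of its underside.

How it is judged:
By the outcome, as a careful person would: the job done as asked, in the order asked, and still so for the second after the job is handed in, with the robot touching nothing.
It also fails if it takes over 72 s, if anything falls off the work surface, if the arm or the gripper's body presses on something with over 40 N, if the wrist force passes 120 N, or if a joint passes its speed limit or range.

## Working session

There is one attempt and no reset: what is moved stays moved. The work goes in short steps, each a Python script; the robot and the scene stay as the last script left them, time stands still between calls to the robot, and variables do not carry over. Pictures are saved under pics/ and viewed, and the job is handed in when it is done.

```bash
mkdir -p pics; ls; python3 - <<'E'
from station import robot, optics, ticket
import cv2
for n in ["side","top","wrist"]:
    cv2.imwrite(f"pics/a_{n}.png",optics.camera(n))
    p=optics.camera_params(n);print(n,p)
s=robot.state();print(s['time_s'],s['tool_pos'],s['ee_rot'],s['wrist_force'],s['gripper_width'])
E
```

```text
pics
side {'intrinsics': array([[475.8566408 ,   0.        , 326.48402537],
       [  0.        , 475.8566408 , 198.20492495],
       [  0.        ,   0.        ,   1.        ]]), 'R': array([[ 0.97073299, -0.23907938, -0.0227709 ],
       [-0.15972113, -0.57187787, -0.80463959],
       [ 0.17935056,  0.78472719, -0.59332674]]), 't': array([-0.5573215 ,  0.18209791,  1.00146471])}
top {'intrinsics': array([[408.10186509,   0.        , 313.73882847],
       [  0.        , 408.10186509, 196.89767513],
       [  0.        ,   0.        ,   1.        ]]), 'R': array([[-1.17904154e-03, -9.99986507e-01,  5.05930737e-03],
       [-9.82870210e-01,  2.26422885e-04, -1.84298938e-01],
       [ 1.84295306e-01, -5.18993861e-03, -9.82857215e-01]]), 't': array([0.01274738, 0.60126283, 0.8650325 ])}
wrist {'intrinsics': array([[328.20799025,   0.        , 317.53167312],
       [  0.        , 328.20799025, 202.09903384],
       [  0.        ,   0.        ,   1.        ]]), 'R': array([[ 0.42409504,  0.9056151 , -0.00216518],
       [ 0.87433264, -0.40882029,  0.26155   ],
       [ 0.23597846, -0.11281515, -0.9651875 ]]), 't': array([-0.62289617, -0.0359201 ,  0.3769786 ])}
0.15 [0.2653433  0.56545228 0.23049328] [[-6.25465718e-04  4.24761159e-01  9.05305234e-01]
 [-1.41767682e-03  9.05304125e-01 -4.24761618e-01]
 [-9.99998799e-01 -1.54910408e-03  3.59373556e-05]] [ 0.48325839 -0.12557302  0.50941448] 0.08544234328221227
```

View pics/a_side.png

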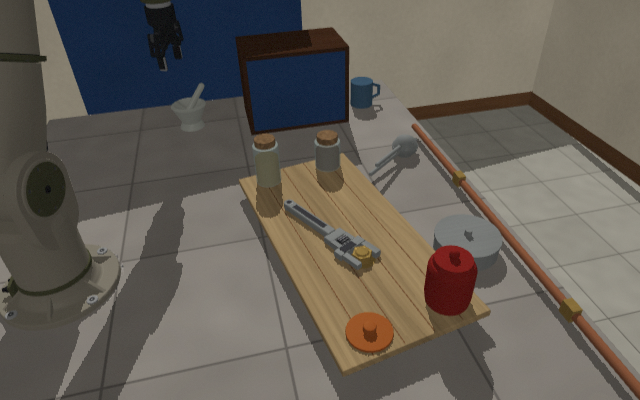

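View pics/a_top.png

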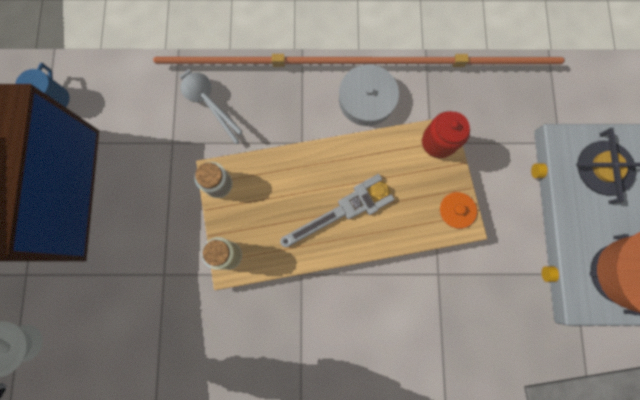

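View pics/a_wrist.png

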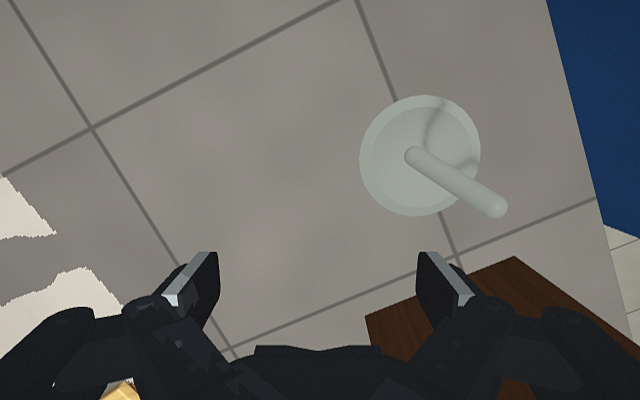

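The side view shows the cap at (362,252), the worm at about (343,240) and the handle end at (289,205). In the top view the cap is at (380,190) and the handle end at (288,241). I'll triangulate these and then look from close above.

```bash
cat > h.py <<'E'
from station import robot, optics, ticket
import numpy as np, cv2
def ray(p,uv):
    d=p['R'].T@np.linalg.inv(p['intrinsics'])@np.array([uv[0],uv[1],1.]); return -p['R'].T@p['t'],d
def onplane(p,uv,z):
    o,d=ray(p,uv); return o+d*(z-o[2])/d[2]
def tri(pa,a,pb,b):
    A=[];B=[]
    for p,uv in((pa,a),(pb,b)):
        o,d=ray(p,uv);d=d/np.linalg.norm(d);M=np.eye(3)-np.outer(d,d);A.append(M);B.append(M@o)
    return np.linalg.lstsq(np.vstack(A),np.hstack(B),rcond=None)[0]
def proj(p,X):
    c=p['intrinsics']@(p['R']@np.asarray(X)+p['t']);return c[:2]/c[2]
def down(yaw): # fingers down, tool y (jaw dir) at yaw rad
    x=np.array([0,0,-1.]);y=np.array([np.cos(yaw),np.sin(yaw),0]);return np.column_stack([x,y,np.cross(x,y)])
def snap(n,f):
    p=optics.camera_params(n);im=optics.camera(n);cv2.imwrite(f"pics/{f}.png",im);return p,im
E
python3 - <<'E'
from h import *
s,t=optics.camera_params('side'),optics.camera_params('top')
for n,a,b in(('cap',(362,252),(380,190)),('end',(289,205),(288,241)),('worm',(343,240),(356,203)),('lidknob',(370,328),(461,210)),
 ('corner',(345,155),(197,161)),('cornerR',(485,308),(485,238)),('c3',(240,180),(215,289))):
    print(n,tri(s,a,t,b).round(4))
E
```

```text
cap [ 0.6158 -0.1363  0.065 ]
end [0.5021 0.0692 0.0577]
worm [ 0.589  -0.0829  0.0576]
lidknob [ 0.5726 -0.3174  0.0598]
corner [0.6949 0.2858 0.0341]
cornerR [ 0.6048 -0.379   0.1639]
c3 [0.3999 0.2291 0.0423]
```

```bash
python3 - <<'E'
from h import *
p=optics.camera_params('wrist');s=robot.state()
R=np.array(s['ee_rot']);print('cam in tool',R.T@(-p['R'].T@p['t']-s['tool_pos']),'axis',R.T@p['R'][2])
w=np.array([.589,-.083]);u=np.array([-.484,.875])
pos=np.r_[w+0.0*u,0.22]
yaw=np.radians(29)
for k in(0,np.pi):
    print(k,robot.solve_ik(pos,down(yaw+k)))
robot.grip(0.0)
robot.movep(pos,down(yaw))
p,im=snap('wrist','b_wrist');snap('side','b_side')
s=robot.state();print(s['time_s'],s['tool_pos'],s['wrist_force'],s['gripper_width'])
E
```

```text
cam in tool [-0.14140863 -0.00117791 -0.0644169 ] axis [ 9.65198680e-01 -4.02356702e-04  2.61517393e-01]
0 [-26.66350972  22.02916451  42.39322694  86.07552005 -14.99994087
  77.70681193  45.84157696]
3.141592653589793 [ -44.37221679   38.18621012   77.93524314   86.71279808  -37.35162863
   85.18519123 -116.91935143]
3.5833 [ 0.5892159  -0.08185936  0.21986734] [-0.34739829  0.81662443  0.42092856] 8.607486058548042e-05
```

View pics/b_wrist.png

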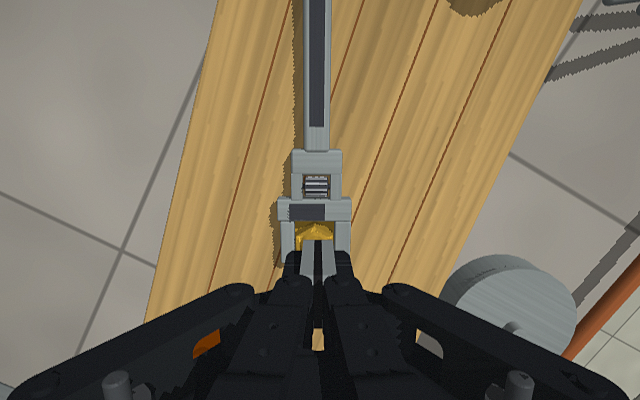

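The wrist view shows the worm window centred near (316,186). The handle's edges are at columns 303–331 (row 20) and 305–329 (row 130), and the jaws are round the cap at about (316,235). I'll compute the worm position and wrench axis from these pixels.

```bash
python3 - <<'E'
from h import *
im=cv2.imread('pics/b_wrist.png');cv2.imwrite('pics/b_crop.png',cv2.resize(im[130:290,240:400],None,fx=3.7,fy=3.7,interpolation=cv2.INTER_CUBIC))
p=optics.camera_params('wrist')
wo=onplane(p,(316,186),.061);a=onplane(p,(317,20),.058);b=onplane(p,(317,130),.058);e=onplane(p,(317,150),.058)
print(wo,a,b,'dir',np.degrees(np.arctan2(*(a-b)[1::-1])), np.linalg.norm(e-wo))
s,t=optics.camera_params('side'),optics.camera_params('top')
for z in(.055,.061,.067):
    w=onplane(p,(316,186),z);print(z,w,proj(s,w),proj(t,w))
E
```

```text
[ 0.58877102 -0.08415386  0.061     ] [0.5211513  0.03913104 0.058     ] [ 0.56472297 -0.03907669  0.058     ] dir 119.12337660783474 0.03327906954210702
0.055 [ 0.58938594 -0.08531463  0.055     ] [342.52212998 241.88769071] [357.05088099 202.13942756]
0.061 [ 0.58877102 -0.08415386  0.061     ] [342.08736093 239.45348001] [356.83159038 201.95017687]
0.067 [ 0.58815609 -0.08299309  0.067     ] [341.65019747 237.00586335] [356.6093937  201.75841821]
```

View pics/b_crop.png

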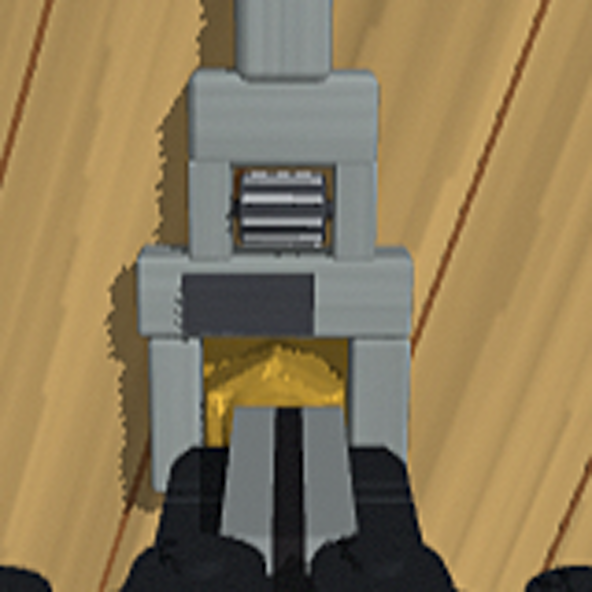

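View pics/b_side.png

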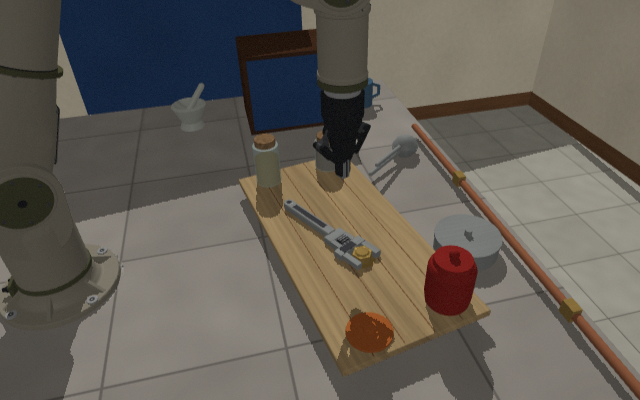

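```bash
cat >> h.py <<'E'
U=np.array([np.cos(np.radians(119.1)),np.sin(np.radians(119.1)),0]); YAW=np.radians(29.1)
def F(): return np.array(robot.state()['wrist_force'])
def touch(pos,ztop,above=.004,lim=4.0):
    """come above pos, creep down, return free-air bias and contact z"""
    robot.move_straight([pos[0],pos[1],ztop+above],speed=.06); robot.hold(.15); b=F()
    hit=robot.move_straight([pos[0],pos[1],ztop-.006],speed=.004,force_limit=lim)
    return hit,b
def stroke(c,ztop,half=.009,n=6,above=.004,target=5.5):
    hit,b=touch(c+half*U,ztop,above)
    s=robot.state();z0=z=s['tool_pos'][2];print('hit',hit,'z',round(z,4),'F',(F()-b).round(1))
    if not hit: return None
    out=[]
    for k in range(1,n+1):
        f=F()-b; z+=np.clip((f[2]-target)*5e-5,-.0002,.0002)
        g=c+(half-2*half*k/n)*U
        robot.move_straight([g[0],g[1],z],speed=.03)
        f=F()-b; out.append((round(f[2],1),round(f@U,1),round(f@[-U[1],U[0],0],1)))
    print('press,drag,side',out,'t',round(robot.state()['time_s'],1))
    robot.move_straight([g[0],g[1],z0+.005],speed=.05)
    return z0,out
E
python3 - <<'E'
from h import *
c=np.array([.5888,-.0842,0])
g=c+.009*U
robot.movep([g[0],g[1],.09],down(YAW))
print(stroke(c,.062,above=.006))
print(robot.state()['time_s'])
E
```

```text
hit True z 0.066 F [-0.2 -0.3  4.2]
press,drag,side [(np.float64(3.1), np.float64(-0.4), np.float64(-0.3)), (np.float64(5.2), np.float64(1.1), np.float64(1.5)), (np.float64(4.9), np.float64(0.8), np.float64(0.6)), (np.float64(5.3), np.float64(2.0), np.float64(0.9)), (np.float64(5.2), np.float64(0.6), np.float64(1.0)), (np.float64(2.3), np.float64(-0.5), np.float64(0.6))] t 7.4
(np.float64(0.06600364027864324), [(np.float64(3.1), np.float64(-0.4), np.float64(-0.3)), (np.float64(5.2), np.float64(1.1), np.float64(1.5)), (np.float64(4.9), np.float64(0.8), np.float64(0.6)), (np.float64(5.3), np.float64(2.0), np.float64(0.9)), (np.float64(5.2), np.float64(0.6), np.float64(1.0)), (np.float64(2.3), np.float64(-0.5), np.float64(0.6))])
7.6417
```

```bash
sed -i 's/half=.009,n=6,above=.004,target=5.5/half=.008,n=5,above=.003,target=6/' h.py; python3 - <<'E'
from h import *
c=np.array([.5883,-.0833,0])
stroke(c,.066);stroke(c,.066)
q=c-.02*U
robot.move_straight([q[0],q[1],.15],speed=.15)
p,im=snap('wrist','c_wrist');cv2.imwrite('pics/c_crop.png',cv2.resize(im[60:300,200:440],None,fx=2.5,fy=2.5,interpolation=cv2.INTER_CUBIC))
print(robot.state()['time_s'])
E
```

```text
hit True z 0.066 F [-0.8  0.3  5.3]
press,drag,side [(np.float64(2.0), np.float64(0.3), np.float64(0.2)), (np.float64(4.8), np.float64(1.2), np.float64(1.2)), (np.float64(5.5), np.float64(1.5), np.float64(1.3)), (np.float64(5.9), np.float64(0.8), np.float64(2.1)), (np.float64(4.6), np.float64(2.3), np.float64(1.6))] t 10.6
hit True z 0.066 F [-0.4  1.   4.7]
press,drag,side [(np.float64(2.2), np.float64(-0.8), np.float64(-0.7)), (np.float64(5.4), np.float64(0.6), np.float64(0.5)), (np.float64(5.7), np.float64(1.6), np.float64(0.7)), (np.float64(5.7), np.float64(1.5), np.float64(1.9)), (np.float64(5.7), np.float64(2.8), np.float64(2.2))] t 13.8
14.7583
```

View pics/c_crop.png

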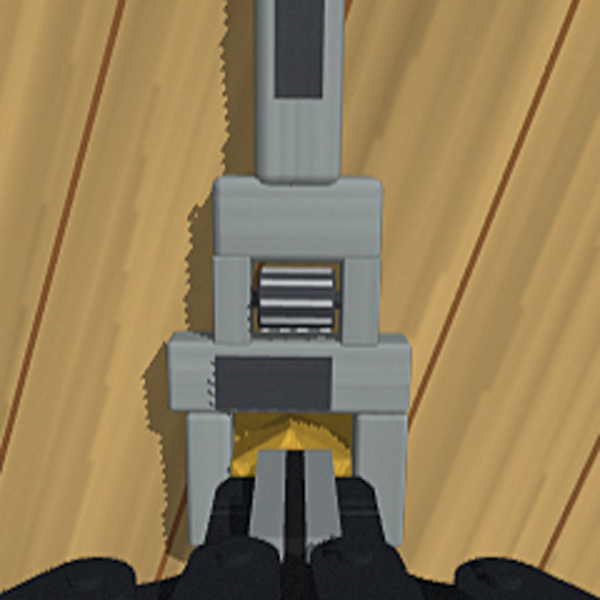

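```bash
python3 - <<'E'
from h import *
c=np.array([.5883,-.0833,0])
g=c+.008*U
robot.move_straight([g[0],g[1],.075],speed=.12)
stroke(c,.066);stroke(c,.066)
q=c-.02*U
robot.move_straight([q[0],q[1],.15],speed=.15)
p,im=snap('wrist','d_wrist');cv2.imwrite('pics/d_crop.png',cv2.resize(im[60:300,200:440],None,fx=2.5,fy=2.5,interpolation=cv2.INTER_CUBIC))
print(robot.state()['time_s'])
E
```

```text
hit True z 0.066 F [-0.5  0.6  5.2]
press,drag,side [(np.float64(3.0), np.float64(-0.7), np.float64(1.3)), (np.float64(4.8), np.float64(1.4), np.float64(1.9)), (np.float64(6.4), np.float64(2.5), np.float64(2.5)), (np.float64(4.6), np.float64(2.2), np.float64(1.5)), (np.float64(5.1), np.float64(1.6), np.float64(2.9))] t 18.3
hit True z 0.066 F [-0.8 -0.6  4.9]
press,drag,side [(np.float64(2.8), np.float64(-1.6), np.float64(0.4)), (np.float64(5.5), np.float64(1.1), np.float64(1.5)), (np.float64(6.3), np.float64(1.6), np.float64(2.1)), (np.float64(7.2), np.float64(2.9), np.float64(2.0)), (np.float64(6.2), np.float64(1.7), np.float64(2.3))] t 21.5
22.4833
```

View pics/d_crop.png

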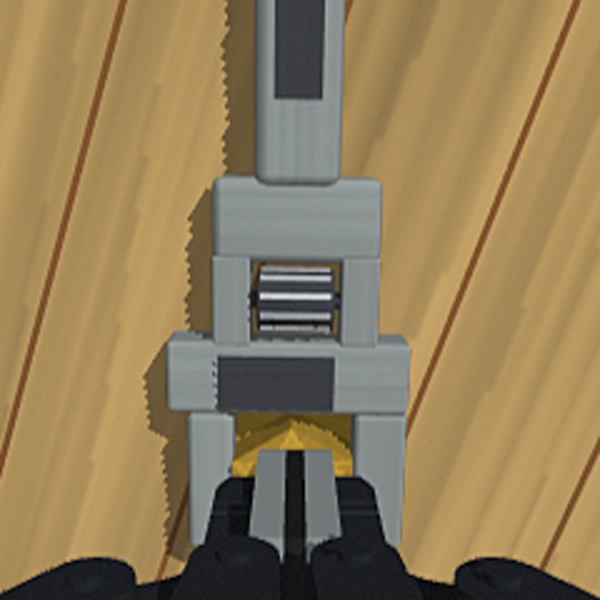

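```bash
python3 - <<'E'
from h import *
c=np.array([.5883,-.0833,0])
g=c+.008*U
robot.move_straight([g[0],g[1],.075],speed=.15)
stroke(c,.066,target=6.5)
q=c-.02*U
robot.move_straight([q[0],q[1],.15],speed=.15)
p,im=snap('wrist','e_wrist')
ims=[cv2.imread(f'pics/{k}_wrist.png') for k in 'cde']
cv2.imwrite('pics/e_cmp.png',np.hstack([cv2.resize(i[155:265,262:368],None,fx=2.5,fy=5,interpolation=cv2.INTER_CUBIC) for i in ims]))
# horizontal edges: mean profile across the jaw rows 230-240, and head rows 200-220
for n,i in zip('cde',ims):
    g=i.astype(float);
    sat=(g.max(2)-g.min(2))
    o=[]
    for r0,r1 in((200,220),(230,240)):
        pr=sat[r0:r1].mean(0)
        th=35; x=[j+(th-pr[j])/(pr[j+1]-pr[j]) for j in range(255,380) if (pr[j]-th)*(pr[j+1]-th)<0]
        o.append(np.round(x,2))
    print(n,o)
print(robot.state()['time_s'])
E
```

```text
hit True z 0.066 F [-0.  -0.   4.8]
press,drag,side [(np.float64(4.4), np.float64(0.8), np.float64(-0.1)), (np.float64(6.6), np.float64(3.0), np.float64(0.9)), (np.float64(6.6), np.float64(3.3), np.float64(1.6)), (np.float64(7.1), np.float64(4.6), np.float64(0.6)), (np.float64(6.2), np.float64(4.1), np.float64(1.5))] t 25.9
c [array([266.37, 363.35]), array([273.42, 293.26, 340.42, 362.26])]
d [array([265.56, 363.11]), array([274.45, 293.81, 339.58, 361.82])]
e [array([265.7 , 363.18]), array([274.41, 294.29, 339.64, 362.13])]
26.9
```

View pics/e_cmp.png

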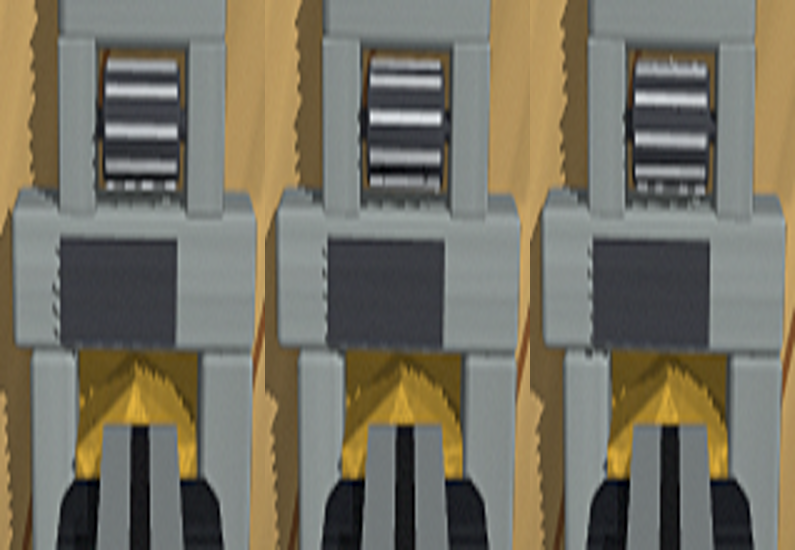

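Drag rose from about 2 N to 4–4.6 N on the last stroke and the jaw edges no longer move (within 0.3 px), so the jaws are fitted. Next is the swing.

```bash
cat >> h.py <<'E'
CAP=np.array([.6165,-.1340,0]);ZP=.048
def gp(th,off,z=ZP):
    """TCP at the grip point for handle angle th, shifted off clockwise"""
    t=np.array([np.sin(th),-np.cos(th),0]);return CAP+.19*np.array([np.cos(th),np.sin(th),0])+off*t+[0,0,z],down(th-np.pi/2),t
E
python3 - <<'E'
from h import *
th0=np.radians(119.1)
for d in range(0,46,5):
    P,R,t=gp(th0-np.radians(d),.0);q=robot.solve_ik(P,R);print(d,None if q is None else np.round(q))
P,R,t=gp(th0,0,.15)
robot.move_straight(P,speed=.2,frame=R); robot.grip(.04)
P,R,t=gp(th0,0,.10);robot.move_straight(P,speed=.15)
p,im=snap('wrist','f_wrist');snap('side','f_side')
for X in(CAP+.19*U+[0,0,.063],CAP+.12*U+[0,0,.063],CAP+.249*U+[0,0,.063]):print(proj(p,X))
s=robot.state();print(s['time_s'],s['gripper_width'])
E
```

```text
0 [-39.  23.  38. 108. -17.  55.  37.]
5 [-39.  25.  39. 106. -19.  56.  32.]
10 [-39.  27.  39. 103. -20.  57.  28.]
15 [-39.  29.  40. 101. -22.  58.  23.]
20 [-38.  31.  40.  98. -23.  59.  19.]
25 [-38.  33.  41.  96. -24.  60.  14.]
30 [-37.  36.  41.  93. -26.  61.  10.]
35 [-37.  38.  42.  90. -27.  63.   6.]
40 [-36.  40.  43.  87. -29.  64.   2.]
45 [-35.  42.  44.  84. -30.  66.  -2.]
[317.78452763 227.83201685]
[317.70039444 332.44635273]
[317.86923803 122.49995513]
28.8583 0.039984847667215405
```

View pics/f_wrist.png

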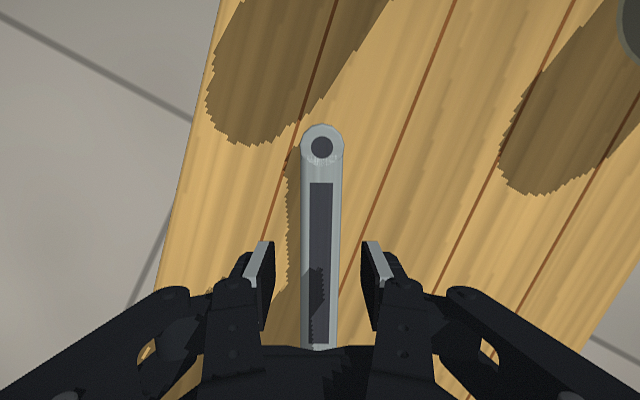

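The handle runs between the pads (columns 301–343, end at about row 124, predicted 122), so it lines up. Now I'll lower the hand and swing.

```bash
cat > swing.py <<'E'
from h import *
th0=np.radians(119.1); off=0.0
P,R,t=gp(th0,0);robot.move_straight([P[0],P[1],.062],speed=.06)
print('down hit',robot.move_straight(P,speed=.03,force_limit=6)); robot.hold(.15); b=F()
push=lambda t:-(F()-b)@t
# close the gap to the handle
while off<.014:
    off+=.002;P,R,t=gp(th0,off);robot.move_straight(P,speed=.02)
    if push(t)>.8: break
print('contact off',off,'push',push(t))
d=0;log=[];seat=False
while d<46 and not seat:
    far=d<30
    d+=3 if far else 1
    P,R,t=gp(th0-np.radians(d),off)
    lim=max(1.5,7-max(0,push(t))) if d>6 else 6
    hit=robot.move_straight(P,speed=.035 if far else .009,frame=R,force_limit=lim)
    f=push(t);log.append((d,round(float(f),1),hit))
    if f>5.3: seat=True
    if hit and not seat: 
        robot.hold(.1); f=push(t)
        seat=f>5.3 
        if not seat:
            x=np.array(robot.state()['tool_pos'])-CAP; d=np.degrees(th0-np.arctan2(x[1],x[0]))-np.degrees(off/.19); d=round(d,1)
    if robot.state()['time_s']>58: break
print(log,seat); s=robot.state();print(s['time_s'],s['tool_pos'],(F()-b).round(1),push(t))
snap('top','g_top')
E
python3 swing.py
```

```text
down hit False
contact off 0.012 push 3.2569301401661646
[(3, -0.6, False), (6, -0.5, True), (np.float64(6.4), -0.5, False), (np.float64(9.4), -0.6, True), (np.float64(9.9), -0.8, False), (np.float64(12.9), 0.4, True), (np.float64(13.4), -0.2, False), (np.float64(16.4), -0.3, False), (np.float64(19.4), 0.2, False), (np.float64(22.4), -0.3, False), (np.float64(25.4), -0.0, False), (np.float64(28.4), -0.0, False), (np.float64(31.4), -0.4, False), (np.float64(32.4), 3.7, False), (np.float64(33.4), 1.9, False), (np.float64(34.4), 2.0, False), (np.float64(35.4), 1.9, False), (np.float64(36.4), 2.3, False), (np.float64(37.4), 2.3, False), (np.float64(38.4), 2.0, False), (np.float64(39.4), -0.4, True), (np.float64(39.9), 4.9, False), (np.float64(40.9), 2.0, True), (np.float64(40.6), 0.9, True), (np.float64(40.3), 1.4, True), (np.float64(40.2), 1.6, True), (np.float64(40.3), 1.0, True), (np.float64(40.2), 5.6, False)] True
45.1417 [0.66333803 0.05038213 0.04689622] [-5.5  0.8 -3.4] 5.6058066292691695
```

```bash
python3 - <<'E'
from h import *
s=robot.state();R=np.array(s['ee_rot']);t=-R[:,1]
t=t*np.sign(t@[1,0,0]);b=F()
robot.hold(.3);print('settled dF',-(F()-b)@t)   # was 5.6 at end of swing
f0=5.6
P0=np.array(s['tool_pos'])
for k in range(1,8):
    robot.move_straight(P0+t*k*.0002,speed=.004);robot.hold(.1)
    f=f0-(F()-b)@t;x=np.array(robot.state()['tool_pos']);print(k,round(f,1),((x-P0)@t*1e3).round(2))
    if f>7:break
robot.hold(.3);print(f0-(F()-b)@t)
snap('top','h_top');print(robot.state()['time_s'])
E
```

```text
settled dF 0.4868490560439488
1 6.0 -0.25
2 6.1 -0.16
3 5.9 -0.05
4 5.2 0.08
5 6.5 0.22
6 7.3 0.34
6.425184461601335
48.2667
```

The push holds steady at about 6–7 N with the handle stopped, well above the 1–4 N running push, so the cap is on its seat. I'll back off, lift and check.

```bash
python3 - <<'E'
from h import *
s=robot.state();R=np.array(s['ee_rot']);t=-R[:,1];t=t*np.sign(t@[1,0,0])
P=np.array(s['tool_pos'])-t*.008
robot.move_straight(P,speed=.03);robot.move_straight(P+[0,0,.04],speed=.06)
Q=P+[0,0,.15];robot.move_straight(Q,speed=.15)
p,im=snap('wrist','i_wrist');snap('side','i_side');snap('top','i_top')
th=np.radians(119.1-40.3)
print(robot.state()['time_s'],F())
E
```

```text
50.5667 [0.33481206 0.30202936 0.45606746]
```

View pics/i_wrist.png

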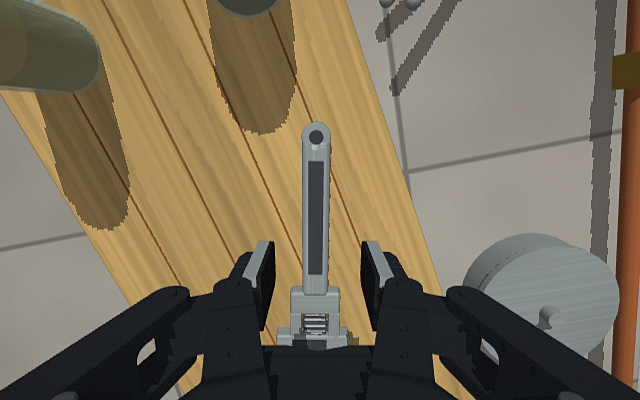

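View pics/i_side.png

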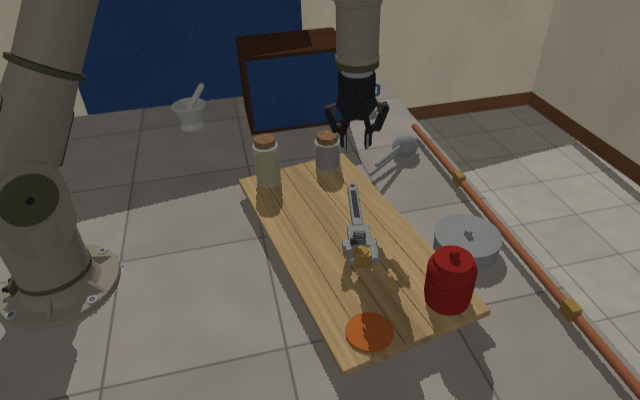

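The handle now points along about 79° and the bystanders look unmoved. One close look at the jaws from the same relative pose as before.

```bash
python3 - <<'E'
from h import *
th=np.radians(119.1-40.3);u=np.array([np.cos(th),np.sin(th),0])
robot.grip(0.0)
q=CAP+.038*u+[0,0,.15]
robot.move_straight([*q[:2],.19],speed=.2,frame=down(th-np.pi/2));robot.move_straight(q,speed=.1)
p,im=snap('wrist','j_wrist')
cv2.imwrite('pics/j_cmp.png',np.hstack([cv2.resize(i[90:270,250:380],None,fx=3,fy=3,interpolation=cv2.INTER_CUBIC) for i in(cv2.imread('pics/e_wrist.png'),im)]))
a,c=cv2.imread('pics/a_top.png'),cv2.imread('pics/i_top.png')
cv2.imwrite('pics/j_top.png',np.hstack([a[90:310,180:520],c[90:310,180:520]]))
print(robot.state()['time_s'])
E
```

```text
52.5417
```

View pics/j_cmp.png

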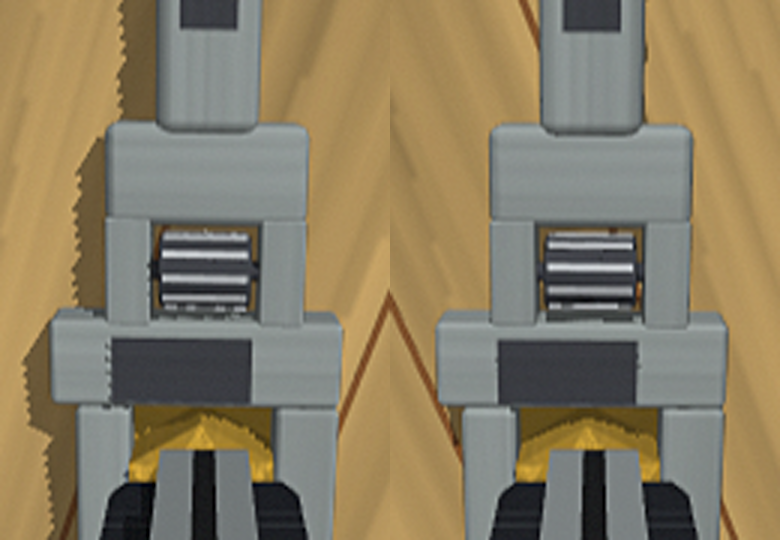

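View pics/j_top.png

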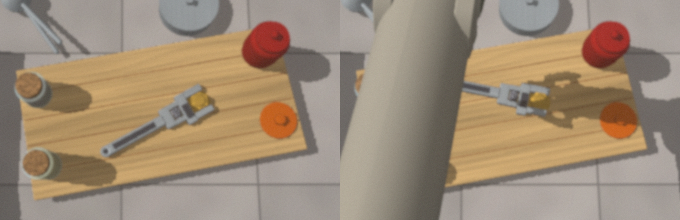

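The jaw offset is 25 px in both views, so it is unchanged. The cap turned with the wrench and the bystanders are in place. I'll raise the hand and hand in.

```bash
python3 - <<'E'
from h import *
p=np.array(robot.state()['tool_pos']);robot.move_straight(p+[0,0,.1],speed=.15);robot.hold(.3)
print(robot.state()['time_s']);print(ticket.finish_job())
E
```

```text
53.6583
the job is handed in; nothing more can be done
None
```

The wrench is fitted on the cap, the cap appears to be hard on its seat, and the hand is clear. I handed the job in at 53.7 s.

- **Worm:** I rolled it closed with six strokes, pressing at about 5–7 N. On the last stroke the drag rose from about 2 N to 4–4.6 N and the jaw edges stopped moving, so the fingertip was skidding and the jaws fitted.
- **Swing:** I pushed the handle clockwise about 40°, which agrees with the 38–42° expected to reach the seat. There the handle stopped and held a push of 6–7 N, peaking at 7.3 N among the readings I took.
- **Last pictures:** The jaw offset is the same as before the swing, so the jaws did not spring open, and the cap turned with the wrench. No bystander appears to have moved. The arm hid the two jars in the final top view, but the side view shows them in place.
- **Rough spot:** Push readings were noisy on the way. Several early force-limit stops came while the push read near zero, with the handle sticking and then moving ahead of the finger. I couldn't read the force during moves, so brief peaks between readings were not seen. The seating check relies on the steady readings at the end.

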